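Feel the gap under a proof press's pressure bar

TASK

Pick up the yellow-handled taper feeler and, with its blade and not with the gripper, lever the orange cover of the small proof press well open by its black lip, to about 60 degrees or more; it stays where it is left. Then slide the blade straight in, flat along the stone and under the middle of the sprung steel pressure bar, until it drags snugly and has lifted the bar by about 1.5 mm; never lift the bar more than 4 mm. Finish while holding the feeler right there in the gripper, and leave the tin, the jar and the stone offcut alone.

Things in the scene. Friction and masses are not known exactly. Their poses are not given: they have to be found in the camera images.
- grip (a point): Centre of the feeler's yellow handle (lies flat on the bench at the start), 15 mm above its underside. x axis = along the blade towards the tip, z up. Handle 80 mm long (x), 16 wide (y), 30 high. The blade leaves the handle's front 40 mm ahead of this point, its lower face level with the handle's underside.
- tip (a point): End of the feeler's blade, on its lower face: 135 mm ahead (x) of the handle's centre and 15 mm below it. x axis = the way the blade points.
- feeler: The whole taper feeler (loose, 0.12 kg), origin under the handle's centre at its underside; axes as grip. Steel blade 14 mm wide, 95 mm long, 2 mm thick at the tip, growing by 0.06 mm per mm towards the handle (7.7 mm there).
- press: Fixed proof press: green bed 180 x 180 mm, 40 high, a pale litho stone on it, 170 (x) by 150 mm, its top 65 mm above the bench. Origin at the middle of the bed's underside, on the bench. Its front faces its -x (roughly to the robot); the blade goes in along its +x, at its y = 0. It carries the orange cover.
- hinge (a point): Middle of the cover's hinge axis (along the press's y), at the press's rear: x = +75 mm, z = 112 mm in the press's frame.
- cover (a joint): Angle of the orange cover: 0 = shut, grows as its front swings up and back, stop at 1.6 rad; 0 to 0.06 at the start. Stiff hinge (0.15 N m): it stays where it is left; lifting takes about 2 N at the lip. Shut, its front skirt (outer face 138 mm in front of the hinge axis) reaches down to 2 mm above the stone and shuts off the gap.
- lip (a point): Middle of the underside of the cover's black lip, a ledge 14 mm deep (x), 90 wide (y) standing out from the skirt; moves with the cover. Shut, it reaches 138 to 152 mm in front of the hinge axis, underside 30 mm below the axis, 17 mm above the stone: the tip goes in below it, to the skirt, and lifts; lip and skirt form a notch for the tip that turns with the cover.
- head: Fixed head of the press: two steel columns at y = -55 and +55 mm and the dark steel pressure bar on them, 134 mm long (y), 60 deep (x from -40 to +20 mm in the press's frame), 18 high, free to rise. Origin above the press's origin by 0 to 1.5 mm, which changes the gap under the bar; same axes.
- mouth (a point): Mouth of the gap: below the bar's lower front edge, at the middle of its length, near the top of the stone, 36 mm in front of the press's origin. The bar's underside rests 3.5 to 5 mm above the stone (it differs); its front edge is bevelled about 3.5 mm high. The stone reaches 49 mm out in front of this point.
- bar (a joint): Lift of the sprung pressure bar in m: 0 at rest, grows as the blade's taper raises it, stop at 0.008. It presses down with about 3 N plus 0.9 N per mm.
- ink_tin: Tin, 76 mm across, 60 mm high, to be left alone; origin under its centre.
- gum_jar: Jar with black lid, 66 mm across, 90 mm high, to be left alone; origin under its centre.
- offcut: Pale stone block 80 x 100 x 50 mm, to be left alone; origin under its centre.
Mind the look-alikes: they are no part of the job. Of the things that look like the feeler, the smaller one is meant.

How it is judged (in metres and radians):
On the way, in this order (a step that is already met when the one before it is completed fails the run):
1. the feeler is picked up in the gripper (height (world z) of grip above 0.035 m and contact force between the fingers and feeler above 2 N), for 0.2 s.
2. the cover is levered open past 0.9 rad with the feeler in the gripper (value of joint cover above 0.9 rad and contact force between the fingers and feeler above 2 N), for 0.2 s.
At the end, for the whole second after the job is handed in: Blade under the bar, tip 20 mm or more past the mouth, within 25 mm of the middle, 0.15 rad of straight, 0.12 rad of level; bar lifted 0.5 to 3 mm (1 to 20 N); feeler gripped, at rest; cover past 0.8 rad; gripper off the press (value of joint bar between 0.0005 and 0.003 m and contact force between feeler and head between 1 and 20 N and contact force between the fingers and feeler above 2 N and contact force between the arm and head below 0.5 N and contact force between the arm and press below 0.5 N and x of tip in the frame of mouth above 0.02 m and y of tip in the frame of mouth between -0.025 and 0.025 m and angle between the x axis of feeler and the x axis of press, either way round below 0.15 rad and angle between feeler's own z axis and vertical below 0.12 rad and value of joint cover above 0.8 rad and height (world z) of grip above 0.07 m and linear speed of feeler below 0.01 m/s); the arm keeps its last pose, push and grip.
It fails at once if the bar is lifted by more than 4 mm (value of joint bar above 0.004 m).
It fails at once if the gripper or arm itself pushes the press or its cover (contact force between any of the arm, the fingers and press above 2 N).
It fails at once if the gripper or arm itself pushes the bar (contact force between any of the arm, the fingers and head above 2 N).
It fails at once if the tin, the jar or the offcut is moved by more than 20 mm (distance of any of ink_tin, gum_jar, offcut from where it was at the start of the episode above 0.02 m).
It also fails if it takes over 67 s, if anything falls off the work surface, if the arm or the gripper's body presses on something with over 40 N, if the wrist force passes 120 N, or if a joint passes its speed limit or range.

ROBOT

A 7-joint arm with a two-finger parallel gripper is mounted at the origin on the work surface. World frame = base frame: x ahead of the robot, y to its left, z up, the work surface at z = 0. Lengths are in mm, angles in degrees, forces in N, time in s.
With the tool pointing down it reaches from about 425 to 875 mm from the base axis. Payload 4.7 kg.
Tool frame: the origin (TCP) lies on the centre line of the jaws, within the pads' length; the fingertips stand 11 mm ahead of it and the grasp point (between the pads) lies 8 mm behind it (r.nose_length is the distance from the TCP to the fingertips, in mm); z points along the fingers, y is the line along which they close (so a half turn about z gives the same grasp; the last joint's range is limited). The gripper opens to 87 mm and grips with 3 to 60 N. Pads are 19 mm wide; open, the fingers measure 117 mm over their backs; the gripper's body (75 mm by 190 mm) begins 51 mm behind the grasp point.
Start: joints at [-72.645, 18.392, -4.016, 83.108, 1.295, 78.541, -3.26], TCP at [185.15, 623.095, 206.187] pointing down, gripper open.
Joint ranges: [-163.93, 163.93], [-17.29, 119.83], [-79.2, 71.16], [3.27, 140.29], [-89.18, 269.18], [5.43, 117.66], [-154.24, 154.24]. Speed limits (degrees/s): [147.25, 147.25, 180, 180, 180, 180, 180].

INTERFACE

Orientations are given as [roll, pitch, yaw] about the fixed x, y, z axes, in that order (R = Rz(yaw) Ry(pitch) Rx(roll)).
In Python, from cell import r, observe, get_image gives the robot as it stands. The module is installed in compiled form; this text tells all that it offers. Calls block until the motion is done:
- r.move_to(position, orientation): joint-space move of the TCP to a pose.
- r.line_to(position, orientation=None, rate=150, f_stop=None): straight line of the TCP; orientation=None keeps the orientation; rate is the mean speed in mm/s. With f_stop (N) it stops when the force on the tool has changed by that much, and returns True; else False.
- r.goto_joints(angles): joint-space move.
- r.grip(opening, squeeze=None): finger opening in mm; squeeze is the grip in N (None keeps the last); returns when the fingers have stopped.
- r.sleep(seconds).
- r.inverse_kinematics(position, orientation): joint angles nearest the present ones, or None.
- observe(): the state.
- get_image(name): name is "side" or "top"; returns a dict with "pixels" (480x640x3 uint8, red, green, blue), "z_map" (480x640 float32, mm along the optical axis (not along the pixel's ray), 0 where there is no reading), "intrinsics" (3x3 intrinsics, pixels), "dist" ([k1, k2, p1, p2, k3] as OpenCV has them; the pictures are not rectified), "T" (4x4, takes a point from camera to world coordinates). Camera axes: x right, y up, looking along -z (the intrinsics and any distortion apply to the point x, -y, -z); pixel columns grow to the right and rows downward; lengths in mm; the calibration is good to about 2 mm. A picture is of the moment at which its call begins.
A pose or a line that the arm cannot do raises r.MotionError and nothing moves.
- r.job_done(): hands the job in; it is judged then, once.
The state is a dict: "time": time; "q": joint angles; "joint_velocities": joint speeds; "effort": joint torques, N m; "eef_pos": TCP position; "tool_rot": TCP orientation; "force": force on the tool from outside, world axes, zero at the start; "ft_torque": the same for the moment, N m; "opening": finger opening in mm; "grip_force": force on a finger pad.
Only numpy, scipy, OpenCV 4.12 (cv2) and the standard library are available. Lean on these libraries where they do the work, as an engineer would, in place of code of your own. Each camera call takes 0.05 s, during which the arm holds its last target. There are 200 camera calls.

## Working session

There is one attempt and no reset: what is moved stays moved. The work goes in short steps, each a Python script; the robot and the scene stay as the last script left them, time stands still between calls to the robot, and variables do not carry over. Pictures are saved under pics/ and viewed, at most 13 in all, crops included, and the job is handed in when it is done.

```bash
mkdir -p pics; cat > h.py <<'E'
import numpy as np, cv2
from cell import r, observe, get_image
def snap(n,f):
    im=get_image(n); np.savez('pics/'+f+'.npz',**{k:np.asarray(v) for k,v in im.items()})
    cv2.imwrite('pics/'+f+'.png',im['pixels'][:,:,::-1]); return im
def load(f): return dict(np.load('pics/'+f+'.npz'))
def px2w(im,pts,z=None):
    """pixel->world: by depth map, or intersect with plane z"""
    pts=np.array(pts,float).reshape(-1,2); T=im['T']
    n=cv2.undistortPoints(pts[:,None],im['intrinsics'],im['dist'])[:,0]
    out=[]
    for (u,v),(a,b) in zip(pts,n):
        d=np.array([a,-b,-1.]); D=T[:3,:3]@d
        s=im['z_map'][int(round(v)),int(round(u))] if z is None else (z-T[2,3])/D[2]
        out.append(T[:3,3]+s*D)
    return np.array(out)
def cloud(im):
    v,u=np.mgrid[0:480,0:640]; p=np.stack([u,v],-1).reshape(-1,1,2).astype(float)
    n=cv2.undistortPoints(p,im['intrinsics'],im['dist'])[:,0]
    d=np.c_[n[:,0],-n[:,1],-np.ones(len(n))]*im['z_map'].reshape(-1,1)
    return (d@im['T'][:3,:3].T+im['T'][:3,3]).reshape(480,640,3)
E
python3 - <<'E'
from h import *
for n in('side','top'):
    im=snap(n,n+'0'); print(n,im['T'].round(3).tolist(),im['intrinsics'].tolist(),im['dist'],(im['z_map']>0).mean())
print(observe())
E
```

```text
side [[0.903, -0.281, 0.325, 843.03], [0.429, 0.565, -0.705, -750.106], [0.015, 0.776, 0.631, 746.523], [0.0, 0.0, 0.0, 1.0]] [[503.7778370252111, 0.0, 321.6746204184844], [0.0, 503.7778370252111, 234.8204945514188], [0.0, 0.0, 1.0]] [-0.12538596  0.          0.          0.          0.        ] 0.9961295572916666
top [[-0.015, 0.995, -0.102, 419.332], [-1.0, -0.015, -0.007, -4.208], [-0.009, 0.102, 0.995, 1109.856], [0.0, 0.0, 0.0, 1.0]] [[535.2399924887386, 0.0, 321.3593764341964], [0.0, 535.2399924887386, 231.76039968295407], [0.0, 0.0, 1.0]] [-0.10398315  0.          0.          0.          0.        ] 0.995830078125
{'time': 0.1, 'q': array([-72.64696502,  18.43337053,  -4.01554667,  83.16920403,
         1.29696441,  78.54132658,  -3.26139709]), 'joint_velocities': array([-0.01668795,  0.0011572 , -0.07895608, -0.19913261, -0.04493058,
        0.03775607,  0.01075383]), 'effort': array([ 5.50475181e-05, -4.92573810e+01, -4.05655727e-01, -3.13400352e+01,
       -6.40728953e-02,  3.94943298e-02,  7.03102319e-05]), 'eef_pos': array([185.01030238, 622.55504704, 205.1759542 ]), 'tool_rot': array([-1.79901443e+02,  7.49525728e-03,  1.63455604e+02]), 'force': array([-0.12492923, -0.49116314, -1.10183112]), 'ft_torque': array([ 0.01353906, -0.01745291,  0.00241785]), 'grip_force': 0.0, 'opening': 86.97403534948252}
```

View pics/top0.png

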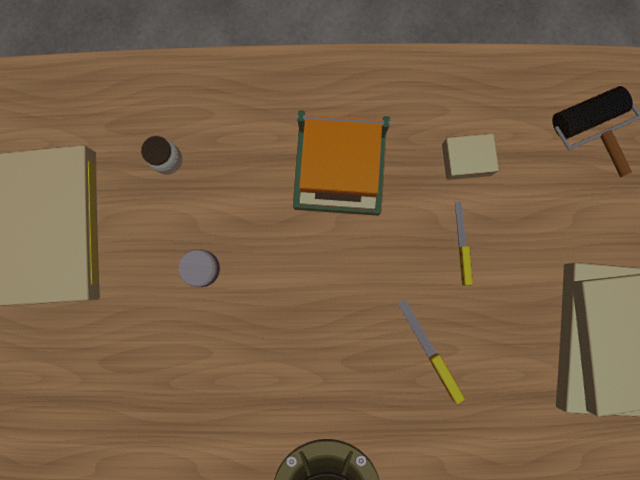

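View pics/side0.png

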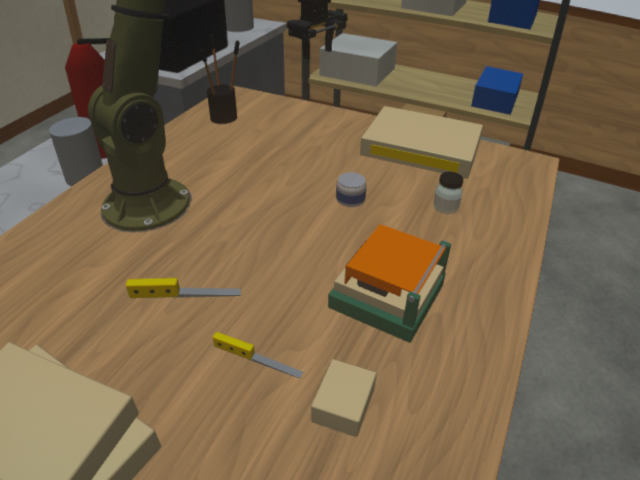

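Top view: two look-alike feelers. The larger has its handle at (447,379) and its tip at (403,302). The smaller has its handle at (466,265) and its tip at (459,203). In the side view they are at (152,289) and (233,346). I choose the smaller one and check it in a crop, together with the press.

```bash
python3 - <<'E'
from h import *
t=load('top0');s=load('side0')
def crop(im,x,y,w,h,k): return cv2.resize(im['pixels'][y:y+h,x:x+w,::-1],(w*k,h*k),interpolation=cv2.INTER_CUBIC)
a=crop(t,280,95,120,125,4)   # 480x500
b=crop(t,440,190,50,100,5)   # 250x500
out=np.hstack([a,b]); cv2.imwrite('pics/c1.png',out); print(out.shape)
a=crop(s,320,215,140,130,4); b=crop(s,205,325,105,60,2)
b=cv2.copyMakeBorder(b,0,520-b.shape[0],0,0,cv2.BORDER_CONSTANT)
cv2.imwrite('pics/c2.png',np.hstack([a,b]))
for im,n in((t,'top'),(s,'side')):
    P=cloud(im); h=cv2.cvtColor(im['pixels'],cv2.COLOR_RGB2HSV)
    yel=(h[...,0]>24)&(h[...,0]<33)&(h[...,1]>200)&(h[...,2]>80)
    m=yel&(P[...,2]>5)&(P[...,2]<60)
    k,l,st,c=cv2.connectedComponentsWithStats(m.astype(np.uint8))
    for i in range(1,k):
        if st[i,4]>60:
            q=P[l==i]; top=q[q[:,2]>np.percentile(q[:,2],90)-4]
            (cx,cy),wh,an=cv2.minAreaRect(top[:,:2].astype(np.float32))
            print(n,'yellow',c[i].round(),st[i,4],'rect',np.round([cx,cy,*wh,an],1),'z',np.percentile(q[:,2],[5,50,95]).round(1))
    org=(h[...,0]>5)&(h[...,0]<15)&(h[...,1]>230)&(h[...,2]>140)&(P[...,2]>80)
    q=P[org]; print(n,'orange z',np.percentile(q[:,2],[2,10,50,90,98]).round(1), [np.round(x,1) for x in cv2.minAreaRect(q[:,:2].astype(np.float32))])
    st=(P[...,0]>500)&(P[...,0]<900)&(abs(P[...,1])<150)&(abs(P[...,2]-65)<4)
    q=P[st];print('stone',len(q),np.median(q,0).round(1), [np.round(x,1) for x in cv2.minAreaRect(q[:,:2].astype(np.float32))])
print(px2w(t,[[459,203],[466,265]]).round(1))
E
```

```text
(500, 730, 3)
top yellow [468. 261.] 77 rect [ 461.5 -293.4   69.2    8.8    6.6] z [27.6 30.1 33. ]
top yellow [452. 380.] 70 rect [ 234.1 -249.9   98.9   11.2   22.9] z [35.4 38.5 41.5]Traceback (most recent call last):
  File "<stdin>", line 21, in <module>
    return _quantile_unchecked(
        a, q, axis, out, overwrite_input, method, keepdims, weights)
    return _ureduce(a,
                    func=_quantile_ureduce_func,
    ...<5 lines>...
                    overwrite_input=overwrite_input,
                    method=method)
    r = func(a, **kwargs)
    result = _quantile(arr,
                       quantiles=q,
    ...<2 lines>...
                       out=out,
                       weights=wgt)
    slices_having_nans = np.isnan(arr[-1, ...])
                                  ~~~^^^^^^^^^
IndexError: index -1 is out of bounds for axis 0 with size 0
```

View pics/c1.png

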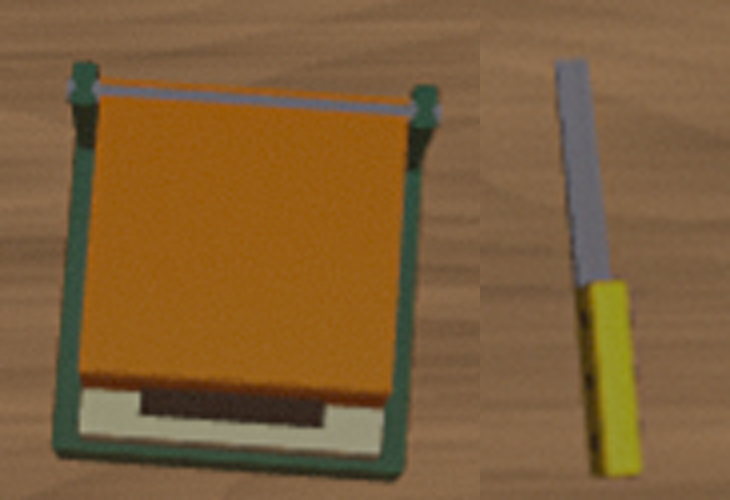

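View pics/c2.png

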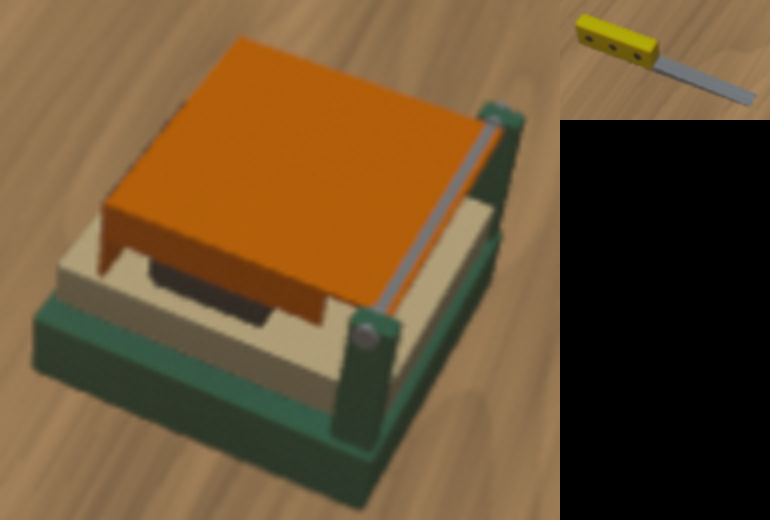

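The crops confirm the smaller feeler: handle top-face corners in the crop at (593,282), (627,282), (640,473) and (604,476), blade tip at (572,60). The press has its hinge rod at the rear and its lip at the front, crop (140–325, 390–425). Next I triangulate from both views.

```bash
python3 - <<'E'
from h import *
t=load('top0');s=load('side0')
c=lambda x,y,ox,oy,k,bx=0:[ox+(x-bx+.5)/k-.5, oy+(y+.5)/k-.5]
T=lambda x,y:c(x,y,280,95,4); F=lambda x,y:c(x,y,440,190,5,480)
S=lambda x,y:c(x,y,320,215,4); G=lambda x,y:c(x,y,205,325,2,560)
def ray(im,p):
    n=cv2.undistortPoints(np.array([[p]],float),im['intrinsics'],im['dist'])[0,0]
    d=im['T'][:3,:3]@[n[0],-n[1],-1]; return im['T'][:3,3],d/np.linalg.norm(d)
def tri(n,a,b):
    (o1,d1),(o2,d2)=ray(t,a),ray(s,b)
    k=np.linalg.lstsq(np.c_[d1,-d2],o2-o1,rcond=None)[0]
    p1,p2=o1+k[0]*d1,o2+k[1]*d2; print(n,((p1+p2)/2).round(1),'gap',np.linalg.norm(p1-p2).round(1))
tri('handle FR top',F(627,282),G(658,42)); tri('handle RL top',F(604,476),G(580,15) )
tri('handle FL',F(593,282),G(657,41)); tri('handle RR top',F(640,473),G(577,30))
tri('tip mid',F(572,60),G(752,99))
tri('rod R',T(438,110),S(365,335)); tri('rod L',T(70,92),S(495,118))
tri('cover FL',T(82,376),S(240,38)); tri('cover FR',T(390,392),S(106,203))
tri('bed FR top',T(405,462),S(38,315));tri('stone FR',T(382,455),S(60,265))
def w(n,im,pts,z): print(n,px2w(im,pts,z).round(1).tolist())
w('handle top z30',t,[F(593,282),F(627,282),F(640,473),F(604,476)],30)
w('tip z2',t,[F(557,60),F(587,60)],2); w('rod112',t,[T(70,92),T(438,110)],112)
w('bed front z40',t,[T(58,443),T(405,463)],40);w('stone front 65',t,[T(79,436),T(381,454)],65)
w('lip ends',t,[T(141,413),T(323,427)],88)
for im,n in((t,'top'),(s,'side')):
    P=cloud(im);h=cv2.cvtColor(im['pixels'],cv2.COLOR_RGB2HSV)
    m=(h[...,0]>5)&(h[...,0]<16)&(h[...,1]>200)&(P[...,0]>550)&(P[...,0]<900)&(abs(P[...,1])<160)
    m=cv2.erode((m&(P[...,2]>60)).astype(np.uint8),np.ones((3,3)))>0
    q=P[m];q=q[q[:,2]>100];A=np.c_[q[:,:2]-q[:,:2].mean(0),np.ones(len(q))];k=np.linalg.lstsq(A,q[:,2],rcond=None)[0]
    print(n,'cover plane',len(q),k.round(3),q.mean(0).round(1))
    m=(h[...,0]>20)&(h[...,1]<130)&(abs(P[...,2]-65)<5)&(P[...,0]>550)&(P[...,0]<900)&(abs(P[...,1])<160)
    if m.sum():print('stone',m.sum(),np.median(P[m],0).round(1))
print('bed mid px depth', px2w(t,[T(230,405),T(466-230,415),T(100,415)]).round(1))
E
```

```text
handle FR top [ 499.5 -292.4   36.6] gap 8.9
handle RL top [ 416.9 -286.5   22.8] gap 2.0
handle FL [ 496.9 -283.3   26.4] gap 0.6
handle RR top [ 419.9 -301.    18.7] gap 3.0
tip mid [ 5.928e+02 -2.849e+02  5.000e-01] gap 1.1
rod R [ 731.3 -130.6  112.6] gap 0.1
rod L [744.3  46.3 107.5] gap 0.9
cover FL [606.4  42.7 111.9] gap 4.7
cover FR [ 595.2 -103.1  112.7] gap 2.3
bed FR top [ 570.6 -117.6   40.7] gap 0.6
stone FR [ 572.9 -103.1   62.7] gap 3.3
handle top z30 [[496.4, -282.5, 30.0], [496.1, -296.5, 30.0], [418.6, -298.8, 30.0], [417.7, -284.0, 30.0]]
tip z2 [[592.2, -278.4, 2.0], [592.0, -291.2, 2.0]]
rod112 [[743.3, 46.2, 112.0], [731.5, -130.7, 112.0]]
bed front z40 [[583.4, 57.6, 40.0], [570.4, -117.5, 40.0]]
stone front 65 [[582.9, 45.7, 65.0], [571.6, -103.1, 65.0]]
lip ends [[590.0, 14.5, 88.0], [581.8, -73.2, 88.0]]
top cover plane 1 [  0.     0.   101.89] [600.2 -35.8 101.9]
stone 579 [586.  -28.7  64.9]
side cover plane 3483 [3.00000e-03 2.30000e-02 1.14852e+02] [668.7 -49.9 114.9]
stone 766 [710.  -97.8  65.1]
bed mid px depth [[594.1 -28.7  82.9]
 [589.3 -31.5  82.1]
 [593.1  35.2  65.7]]
```

The measured points agree with the given sizes:

| Item | Measured | Check |
|---|---|---|
| Feeler centre | (457.3, -290.4), yaw 2.3°, top z about 30 | tip distance 135 ✓ |
| Press origin | about (663.5, -36), yaw about -4.1° | – |
| Rod height | 112 | ✓ |
| Stone height | 65 | ✓ |

Next: check the IK, then grasp.

```bash
cat >> h.py <<'E'
PY=-4.1; C,S_=np.cos(np.radians(PY)),np.sin(np.radians(PY)); PO=np.array([663.5,-36.,0])
def press(x,y,z): return PO+[x*C-y*S_, x*S_+y*C, z]
BK,UP=5.,6.5   # TCP relative to feeler grip point: BK behind; TCP z above underside = UP+7
TU=13.5        # TCP height above handle's underside
def tcp(x,y,z,pitch=0): # TCP for a blade tip (lower face) at press coords, level
    return press(x-135-BK,y,z+TU)
def st(): 
    o=observe(); print('t',round(o['time'],1),'pos',o['eef_pos'].round(1),'rot',o['tool_rot'].round(1),'F',o['force'].round(1),'M',o['ft_torque'].round(2),'open',round(o['opening'],1),'g',round(o['grip_force'],1)); return o
E
python3 - <<'E'
from h import *
g=[452.3,-290.6]
for n,p,y in (('above',[*g,150],2.3),('grasp',[*g,13.5],2.3),('lever0',tcp(-67,0,75),PY),('lev78',tcp(15,0,240),PY),('ins',tcp(40,0,65),PY)):
    for k in (0,180):
        q=r.inverse_kinematics(list(p),[180,0,y+k]); print(n,k,np.round(p,1),None if q is None else np.round(q,0))
r.move_to([*g,180],[180,0,2.3]); r.grip(60); st()
r.line_to([*g,50],[180,0,2.3],rate=150); r.line_to([*g,13.5],rate=60,f_stop=8); st()
r.grip(5,55); st()
snap('side','side1')
r.line_to([*g,80],rate=100); st()
snap('side','side2')
E
```

```text
above 0 [ 452.3 -290.6  150. ] [ -4.   7.  36. 105.  -5.  70. -54.]
above 180 [ 452.3 -290.6  150. ] [ 44.   8. -15. 103.   2.  70. 121.]
grasp 0 [ 452.3 -290.6   13.5] [-13.  21.  50. 112. -19.  55. -41.]
grasp 180 [ 452.3 -290.6   13.5] [-15.  22.  52. 112. -21.  56. 139.]
lever0 0 [457.  -21.2  88.5] [-38.  -1.  38. 119.   0.  62. -95.]
lever0 180 [457.  -21.2  88.5] [-40.  -1.  40. 119.   1.  62.  85.]
lev78 0 [538.8 -27.1 253.5] [-40.   4.  42.  96.  -2.  81. -92.]
lev78 180 [538.8 -27.1 253.5] [-25.   3.  26.  96.  -2.  81.  87.]
ins 0 [563.8 -28.9  78.5] [-39.  17.  45. 106. -14.  63. -82.]
ins 180 [563.8 -28.9  78.5] [-34.  16.  40. 105. -12.  62.  96.]
t 4.2 pos [ 452.3 -290.6  180. ] rot [-180.     0.     2.3] F [ 0.5  0.2 -0. ] M [-0.03  0.11  0.06] open 60.1 g 0.0
t 6.0 pos [ 452.3 -290.8   13.5] rot [180.    0.    2.3] F [-0.3  0.   0.6] M [-0.06  0.13  0.02] open 60.2 g 0.0
t 7.1 pos [ 452.6 -292.1   14.7] rot [ 1.799e+02 -1.000e-01  2.300e+00] F [-2.1  1.   7.6] M [-0.2   0.59  0.02] open 5.4 g 12.1
t 8.0 pos [ 452.1 -290.1   79.6] rot [-180.     0.     2.3] F [-0.2 -0.  -0. ] M [-0.04  0.15 -0.01] open 5.0 g 0.0
```

```bash
python3 - <<'E'
from h import *
a,b=load('side1')['pixels'],load('side2')['pixels']; snap('top','top2')
c=load('top2')['pixels']
f=lambda i,x,y,w,h,W,H:cv2.resize(i[y:y+h,x:x+w,::-1],(W,H),interpolation=cv2.INTER_CUBIC)
cv2.imwrite('pics/c3.png',np.hstack([f(b,160,260,180,160,450,400),f(c,410,170,120,140,343,400)]))
E
```

```text
(no output)
```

View pics/c3.png

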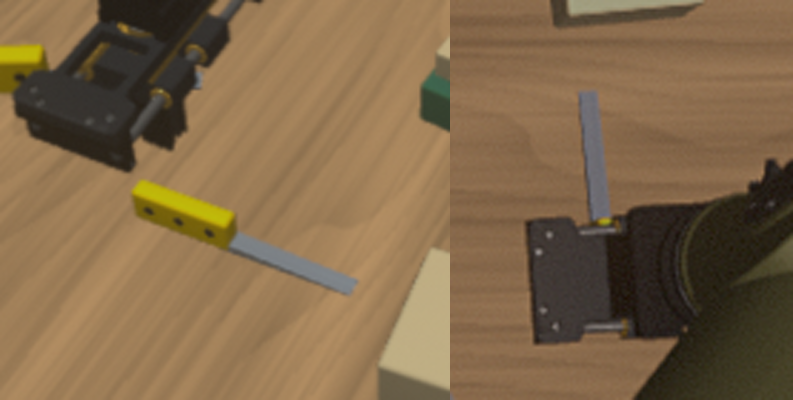

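```bash
python3 - <<'E'
from h import *
a=load('side1'); b=load('side2')
def proj(im,p):
    T=np.linalg.inv(im['T']); q=T[:3,:3]@np.array(p,float)+T[:3,3]; q=np.array([[q[0],-q[1],-q[2]]])
    return cv2.projectPoints(q,np.zeros(3),np.zeros(3),im['intrinsics'],im['dist'])[0][0,0].round(1)
print('tcp side1',proj(a,[452.3,-290.6,14]),'side2',proj(a,[452,-290,80]),'handle ends',proj(a,[497,-289,30]),proj(a,[417,-291,30]))
f=lambda i,x,y,w,h,W,H:cv2.resize(i['pixels'][y:y+h,x:x+w,::-1],(W,H),interpolation=cv2.INTER_CUBIC)
cv2.imwrite('pics/c4.png',np.hstack([f(a,170,270,130,130,400,400),f(b,170,270,130,130,400,400)]))
st()
E
```

```text
tcp side1 [230.6 343.7] side2 [226.7 319.4] handle ends [251.3 346.3] [213.4 331.4]
t 8.1 pos [ 451.8 -290.2   79.3] rot [-1.8e+02  1.0e-01  2.3e+00] F [0.9 0.9 0. ] M [-0.09  0.15 -0.03] open 5.0 g 0.0
```

View pics/c4.png

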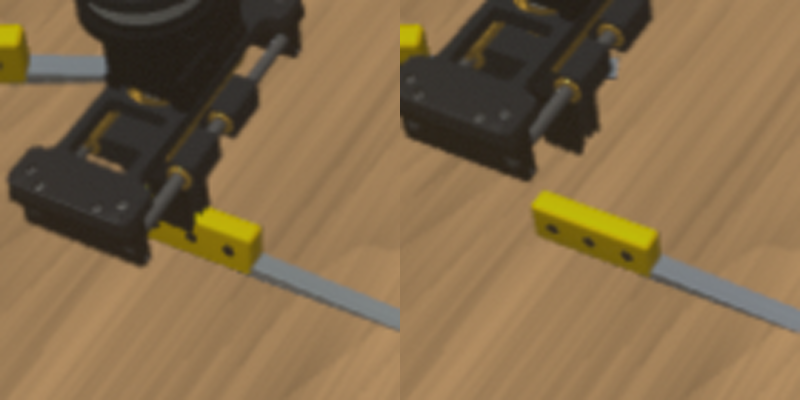

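```bash
python3 - <<'E'
from h import *
print('nose',r.nose_length)
for f,z in(('side2',80),('side1',14)):
    im=load(f);P=cloud(im);h=im['pixels'].max(2)
    m=(h<60)&(abs(P[...,0]-452)<45)&(abs(P[...,1]+290)<110)&(P[...,2]>z-20)&(P[...,2]<z+90)
    q=P[m]
    for y0 in range(-390,-200,10):
        s=q[(q[:,1]>=y0)&(q[:,1]<y0+10)]
        if len(s)>5: print(f,y0,len(s),'zmin',np.percentile(s[:,2],[1,5,50,99]).round(0),'x',np.percentile(s[:,0],[2,98]).round(0))
v=[(180,180)]
b=load('side2');P=cloud(b)
for u,w in((229,317),(227,312),(221,308),(213,300),(205,310),(190,300)): print(u,w,P[w,u].round(0),b['pixels'][w,u])
E
```

```text
nose 11.0
side2 -380 24 zmin [167. 168. 169. 170.] x [426. 484.]
side2 -330 12 zmin [162. 162. 164. 170.] x [425. 480.]
side2 -310 119 zmin [101. 102. 116. 142.] x [445. 466.]
side2 -300 21 zmin [102. 104. 118. 134.] x [462. 465.]
side2 -290 43 zmin [ 99. 101. 110. 123.] x [458. 465.]
side1 -310 109 zmin [34. 35. 49. 74.] x [444. 465.]
side1 -300 25 zmin [17. 18. 43. 58.] x [433. 485.]
side1 -290 23 zmin [33. 35. 44. 53.] x [459. 465.]
229 317 [ 462. -295.   97.] [82 66 47]
227 312 [ 467. -303.  120.] [42 35 27]
221 308 [ 457. -305.  127.] [41 35 26]
213 300 [ 458. -322.  162.] [42 35 29]
205 310 [ 490. -378.  209.] [55 52 48]
190 300 [ 457. -371.  207.] [54 50 46]
```

The picture shows the jaws closed just above the handle. Depth puts the fingertips at z≈100 while the reported TCP is 79.5, so the fingers really stand about 30 mm higher than reported. The feeler hasn't moved. I'll find the bench by touch and calibrate the height from that.

```bash
python3 - <<'E'
from h import *
g=[452.3,-290.6]
r.grip(60,55)
r.line_to([*g,5],rate=100)
hit=r.line_to([*g,-24],rate=25,f_stop=3); o=st(); print('hit',hit)
z=o['eef_pos'][2]
im=snap('side','side3');P=cloud(im);m=(im['pixels'].max(2)<60)&(abs(P[...,0]-452)<45)&(abs(P[...,1]+290)<110)&(P[...,2]<60)
q=P[m]; print(len(q),np.percentile(q[:,2],[1,5,10]).round(1),np.percentile(q[:,1],[2,50,98]).round(0))
E
```

```text
t 10.9 pos [ 452.2 -290.5  -15.9] rot [-180.     0.     2.3] F [-1.1  1.7  6.1] M [ 0.05  0.38 -0.01] open 60.0 g 3.3
hit True
159 [1.7 5.  7.4] [-333. -262. -256.]
```

```bash
python3 - <<'E'
from h import *
g=[452.3,-290.6]
r.line_to([*g,-13.],rate=40); st()
r.grip(8,55); st()
r.line_to([*g,70],rate=100); r.sleep(.2); st()
im=snap('side','side4'); snap('top','top4')
P=cloud(im);h=cv2.cvtColor(im['pixels'],cv2.COLOR_RGB2HSV)
m=(h[...,0]>24)&(h[...,0]<33)&(h[...,1]>200)&(h[...,2]>80)&(P[...,0]>400)&(P[...,0]<520);q=P[m]
print(len(q),np.percentile(q,[3,50,97],axis=0).round(1))
cv2.imwrite('pics/c5.png',cv2.resize(im['pixels'][250:390,180:340,::-1],(640,560),interpolation=cv2.INTER_CUBIC))
E
```

```text
t 11.2 pos [ 452.3 -290.7  -13. ] rot [-1.8e+02  1.0e-01  2.3e+00] F [-0.8 -0.5 -0.1] M [0.01 0.18 0.  ] open 60.1 g 0.0
t 12.0 pos [ 452.3 -290.7  -13. ] rot [-1.8e+02  1.0e-01  2.3e+00] F [-0.5  0.3  0. ] M [-0.12  0.13  0.01] open 15.6 g 55.0
t 13.2 pos [ 451.9 -290.5   69.4] rot [-1.799e+02  1.000e-01  2.300e+00] F [ 0.5 -0.3 -0.9] M [-0.03  0.16  0.02] open 15.6 g 55.0
194 [[ 459.  -299.2   40.4]
 [ 481.8 -291.6  111.6]
 [ 502.5  474.3  114.4]]
```

View pics/c5.png

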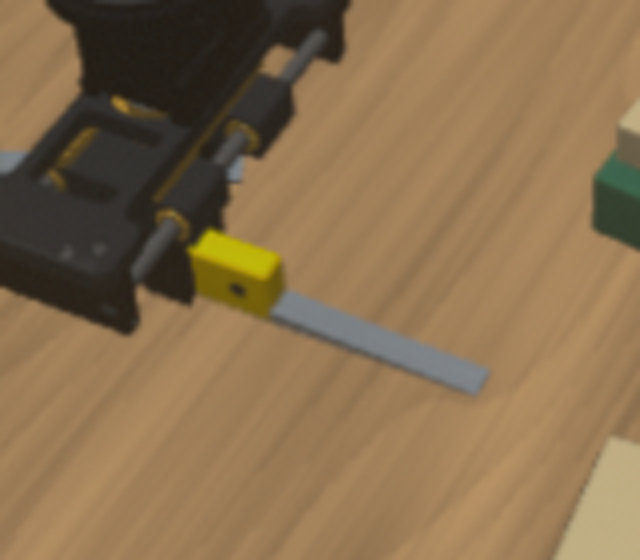

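The feeler is held level, opening 15.6 with 55 N on the pads. Its blade tip is at crop (480,382), i.e. side-image px (300,345). At reported TCP z = -13 the handle's underside was on the bench. Next I move in front of the lip and check the tip position.

```bash
sed -i 's/^TU=.*/TU=-13.0/' h.py; python3 - <<'E'
from h import *
O=[180,0,PY]
r.line_to(tcp(-115,0,90),O,rate=200)
r.line_to(tcp(-110,0,74),O,rate=100); r.sleep(.2); st()
print('expect tip',press(-110,0,74).round(1))
t=snap('top','top5'); s=snap('side','side5')
f=lambda i,x,y,w,h,k:cv2.resize(i['pixels'][y:y+h,x:x+w,::-1],(w*k,h*k),interpolation=cv2.INTER_CUBIC)
a=f(t,300,170,80,110,5); b=f(s,260,225,100,80,4); b=cv2.copyMakeBorder(b,0,550-b.shape[0],0,0,cv2.BORDER_CONSTANT)
cv2.imwrite('pics/c6.png',np.hstack([a,b]))
E
```

```text
t 15.3 pos [414.4 -18.2  61.4] rot [-180.    -0.    -4.1] F [ 0.6  0.1 -1.1] M [-0.03  0.18 -0.07] open 15.8 g 55.0
expect tip [553.8 -28.1  74. ]
```

View pics/c6.png

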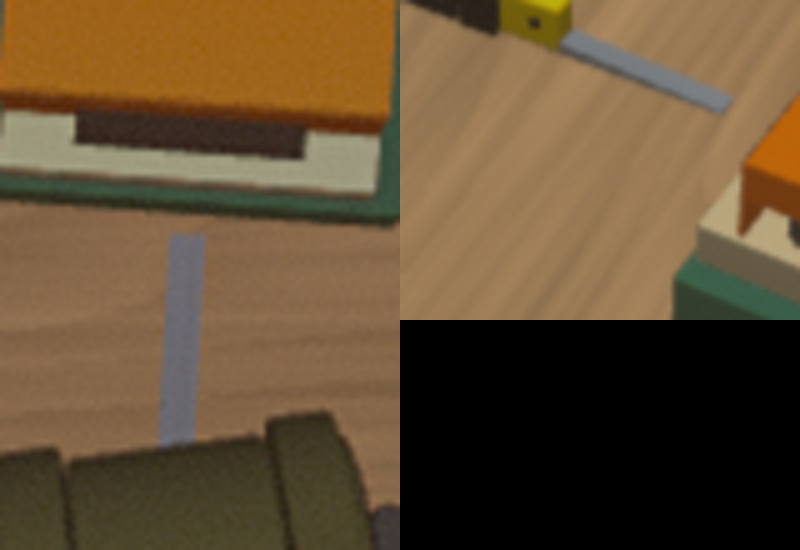

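The blade tip is at top px (337.2, 216.5) and side px (341.5, 250.9), in front of the lip and near its middle.

```bash
python3 - <<'E'
from h import *
t=load('top5');s=load('side5')
def ray(im,p):
    n=cv2.undistortPoints(np.array([[p]],float),im['intrinsics'],im['dist'])[0,0]
    d=im['T'][:3,:3]@[n[0],-n[1],-1]; return im['T'][:3,3],d/np.linalg.norm(d)
(o1,d1),(o2,d2)=ray(t,[337.2,216.5]),ray(s,[341.4,250.8])
k=np.linalg.lstsq(np.c_[d1,-d2],o2-o1,rcond=None)[0]
print((o1+k[0]*d1).round(1),(o2+k[1]*d2).round(1))
c=lambda x,y:[300+(x+.5)/5-.5,170+(y+.5)/5-.5]
print('tip by z76',px2w(t,[c(188,234)],76).round(1),'blade back',px2w(t,[c(178,440)],80).round(1),'lip ends z85',px2w(t,[c(76,142),c(304,158)],84).round(1), 'stone',px2w(t,[c(0,172),c(376,194)],65).round(1))
Th=np.radians(np.arange(0,79,6)); 
for th in Th[::6]:
    print(r.inverse_kinematics(list(tcp(75-142*np.cos(th)-32*np.sin(th),0,112+142*np.sin(th)-32*np.cos(th))),[180,0,PY]) is not None)
E
```

```text
[554.8 -28.3  74.9] [555.5 -27.9  75. ]
tip by z76 [[554.8 -28.2  76. ]] blade back [[474.4 -22.9  80. ]] lip ends z85 [[590.4  14.7  84. ]
 [582.8 -73.6  84. ]] stone [[ 582.1   45.3   65. ]
 [ 571.  -102.9   65. ]]
True
True
True
```

Within 1 mm of expected. Now I touch the skirt, back off and lever.

```bash
python3 - <<'E'
from h import *
O=[180,0,PY]
r.line_to(tcp(-72,0,74),O,rate=80)
hit=r.line_to(tcp(-58,0,74),O,rate=20,f_stop=2.5); o=st()
xt=(o['eef_pos']-press(0,0,0))@[C,S_,0]+135+BK; print('hit',hit,'tip x',xt)
us=75-xt if hit else 138; u=us+3
r.line_to(tcp(75-u,0,74),O,rate=40)
for d in (0,4,8,14,20,28,36,44,52,60,68,75,82):
    th=np.radians(d); x=75-u*np.cos(th)-30*np.sin(th); z=112+u*np.sin(th)-30*np.cos(th)-2
    r.line_to(tcp(x,0,z),O,rate=70)
    if d in(0,8,20,44,68,82): st()
im=snap('side','side6'); snap('top','top6')
cv2.imwrite('pics/c7.png',cv2.resize(im['pixels'][150:350,230:470,::-1],(720,600),interpolation=cv2.INTER_CUBIC))
E
```

```text
t 16.5 pos [458.7 -21.2  60.3] rot [-180.     0.2   -4.1] F [ 0.9 -0.4 -0.8] M [-0.08  0.22 -0.02] open 15.5 g 55.0
hit True tip x -65.37914937642566
t 17.0 pos [455.4 -21.1  67.2] rot [-180.     0.    -4.1] F [-0.6 -0.5 -0.8] M [-0.01  0.45 -0.03] open 15.5 g 55.0
t 17.6 pos [453.2 -20.8  87.4] rot [-180.    -0.    -4.1] F [ 0.1  0.2 -2.5] M [-0.02  0.29 -0.02] open 15.7 g 55.0
t 18.4 pos [454.8 -20.9 118.3] rot [-1.8e+02 -1.0e-01 -4.1e+00] F [-0.6  0.4 -2. ] M [-0.02  0.21  0.06] open 16.1 g 55.0
t 19.7 pos [475.9 -22.5 175.6] rot [-1.8e+02 -1.0e-01 -4.1e+00] F [-0.5  0.2 -0.6] M [ 0.06  0.22 -0.01] open 15.7 g 55.0
t 21.0 pos [517.6 -25.6 218.7] rot [180.   -0.   -4.1] F [ 0.4 -1.  -0.3] M [-0.02  0.24  0.02] open 15.2 g 55.0
t 21.8 pos [549.1 -27.9 234.6] rot [180.    0.   -4.1] F [-0.3  0.  -1.8] M [-0.04  0.19 -0.04] open 15.7 g 55.0
```

View pics/c7.png

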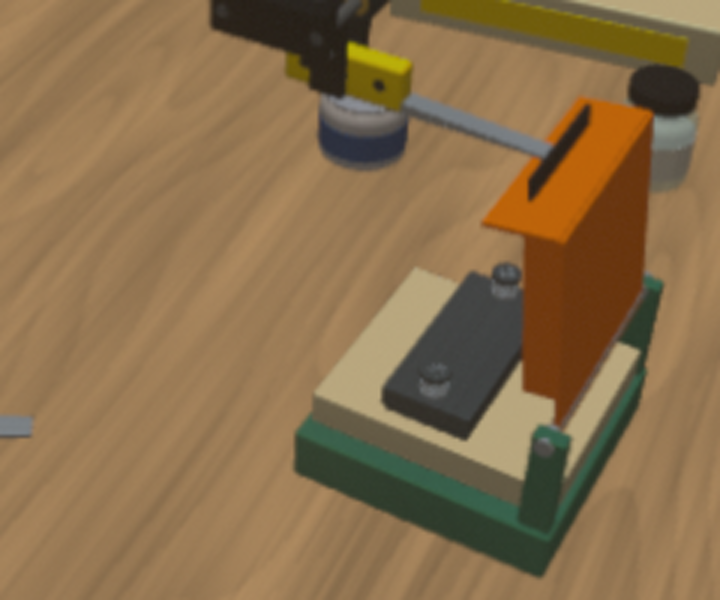

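The cover stands at about 80° (lip at crop (560,150)), the blade is in the notch, and the bar is fully visible. Next I retreat, go down in front of the mouth, touch the stone and record a bar reference.

```bash
cat >> h.py <<'E'
def barz(n=6):
    """mean height of bar's top, from the side camera, middle-rear region clear of screws"""
    acc=[]
    for i in range(n):
        im=get_image('side'); P=cloud(im); d=P-PO
        x=d[...,0]*C+d[...,1]*S_; y=-d[...,0]*S_+d[...,1]*C
        m=(abs(x+12)<18)&(abs(y+5)<35)&(P[...,2]>80)&(P[...,2]<100)&(im['pixels'].max(2)<110)
        acc.append(np.median(P[...,2][m]))
    return np.mean(acc).round(2),np.std(acc).round(2),m.sum()
E
python3 - <<'E'
from h import *
O=[180,0,PY]
r.line_to(tcp(-60,0,246),O,rate=150)
r.line_to(tcp(-62,0,75),O,rate=150)
print('bar',barz()); st()
hit=r.line_to(tcp(-62,0,60),O,rate=12,f_stop=2); o=st(); print(hit,'underside z',o['eef_pos'][2]-TU)
im=snap('side','side7'); t=snap('top','top7')
cv2.imwrite('pics/c8.png',np.hstack([cv2.resize(im['pixels'][210:340,270:430,::-1],(480,390),interpolation=cv2.INTER_CUBIC),cv2.resize(t['pixels'][130:260,300:380,::-1],(240,390))]))
E
```

```text
bar (np.float64(87.03), np.float64(0.06), np.int64(395))
t 24.2 pos [462.3 -21.4  62.4] rot [-180.    -0.    -4.1] F [-0.   1.5 -1.6] M [-0.08  0.17 -0.01] open 15.7 g 55.0
t 25.1 pos [461.8 -21.6  51. ] rot [180.    0.   -4.1] F [-0.5 -0.   2.5] M [-0.05 -0.21 -0.02] open 15.9 g 55.0
True underside z 63.95606062976107
```

View pics/c8.png

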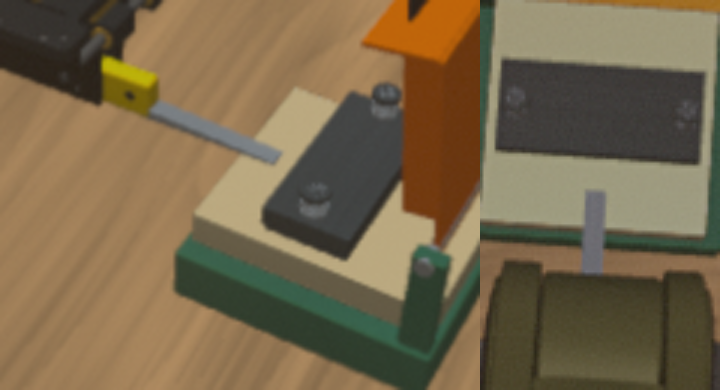

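The blade lies on the stone in front of the bar's middle (tip at crop (278,157) in the side view, (595,192) in the top view). Bar height repeats to 0.06 mm, so I slide in while watching the lift and the drag.

```bash
python3 - <<'E'
from h import *
O=[180,0,PY]; M=-36
r.line_to(tcp(-62,0,64.7),O,rate=20); ref=barz(8)[0]; f0=observe()['force']; print(ref,f0.round(1))
r.line_to(tcp(M+14,0,64.7),O,rate=50,f_stop=6)
for d in range(18,80,4):
    hit=r.line_to(tcp(M+d,0,64.7),O,rate=40,f_stop=12)
    F=np.mean([observe()['force'] for _ in range(3)],0); b=barz(4); o=observe()
    dx=(o['eef_pos']-press(0,0,0))@[C,S_,0]+135+BK-M
    print(d,round(dx,1),'lift',round(b[0]-ref,2),b[2],'F',(F-f0).round(1),'z',o['eef_pos'][2].round(1),'t',round(o['time'],1),hit)
    if b[0]-ref>1.2 or hit: break
E
```

```text
87.04 [-0.7  0.8  1.2]
18 18.2 lift -0.02 388 F [ 0.5 -0.3 -0.7] z 51.7 t 27.3 False
22 22.3 lift -0.02 395 F [ 0.4 -0.3  0.3] z 51.7 t 27.7 False
26 24.1 lift 0.03 392 F [-6.3  0.5  6.3] z 51.6 t 28.2 False
30 26.5 lift 0.27 394 F [-10.5   0.8   9.7] z 51.4 t 28.6 False
34 29.7 lift 0.51 402 F [-12.    0.2  10.5] z 51.2 t 29.1 False
38 33.2 lift 0.85 397 F [-13.9   0.9  11.5] z 51.0 t 29.5 False
42 36.7 lift 1.11 400 F [-13.8   1.2  13.1] z 51.0 t 30.0 False
46 40.2 lift 1.37 390 F [-16.3   1.2  13.5] z 50.9 t 30.4 False
```

The taper engaged at about 24 mm past the mouth and the lift is now 1.37 mm. The arm is pressing down on the stone with about 13 N, so I ease that off while keeping the depth.

```bash
python3 - <<'E'
from h import *
O=[180,0,PY]; M=-36; ref=87.04; f0=np.array([-.7,.8,1.2])
def rep(tag):
    r.sleep(.2); o=observe(); F=np.mean([observe()['force'] for _ in range(3)],0); b=barz(4)
    dx=(o['eef_pos']-press(0,0,0))@[C,S_,0]+135+BK-M
    print(tag,round(dx,1),'lift',round(b[0]-ref,2),'F',(F-f0).round(1),'M',o['ft_torque'].round(2),'z',o['eef_pos'][2].round(2),'rot',o['tool_rot'].round(2),'g',o['grip_force'].round(0),'t',round(o['time'],1)); return b[0]-ref,F-f0
rep('now')
for d,z in ((45,65.2),(44,65.7),(44,66.2),(44,66.6)):
    r.line_to(tcp(M+d,0,z),O,rate=20); l,F=rep((d,z))
    if F[2]<4: break
E
```

```text
Traceback (most recent call last):
AttributeError: 'float' object has no attribute 'round'
```

```bash
python3 - <<'E'
from h import *
O=[180,0,PY]; M=-36; ref=87.04; f0=np.array([-.7,.8,1.2])
def rep(tag):
    r.sleep(.2); o=observe(); F=np.mean([observe()['force'] for _ in range(3)],0); b=barz(4)
    dx=(o['eef_pos']-press(0,0,0))@[C,S_,0]+135+BK-M
    print(tag,round(dx,1),'lift',round(b[0]-ref,2),'F',(F-f0).round(1),'M',o['ft_torque'].round(2),'z',o['eef_pos'][2].round(2),'rot',o['tool_rot'].round(2),'g',round(o['grip_force']),'t',round(o['time'],1)); return b[0]-ref,F-f0
rep('now')
for d,z in ((45,65.2),(44,65.7),(44,66.2),(44,66.6)):
    r.line_to(tcp(M+d,0,z),O,rate=20); l,F=rep((d,z))
    if F[2]<4: break
E
```

```text
now 40.2 lift 1.35 F [-15.2  -0.4  13. ] M [0.29 3.29 0.  ] z 50.91 rot [-179.92    0.75   -4.12] g 55 t 31.0
(45, 65.2) 40.3 lift 1.29 F [-10.1   0.7   6.6] M [ 0.13  2.51 -0.  ] z 51.11 rot [-179.97    0.59   -4.12] g 55 t 31.7
(44, 65.7) 40.5 lift 1.18 F [-5.7  0.9 -0.5] M [0.09 1.65 0.06] z 51.31 rot [179.99   0.43  -4.11] g 55 t 32.3
```

```bash
python3 - <<'E'
from h import *
O=[180,0,PY]; M=-36; ref=87.04; f0=np.array([-.7,.8,1.2])
for d,z in ((48,65.7),(51,65.8)):
    r.line_to(tcp(M+d,0,z),O,rate=20); r.sleep(.3)
    o=st(); l=barz(6)[0]-ref; print(d,'lift',round(l,2),'tip past mouth',(o['eef_pos']-press(0,0,0))@[C,S_,0]+135+BK-M)
    if l>1.35: break
s=snap('side','side9')
cv2.imwrite('pics/c9.png',cv2.resize(s['pixels'][210:340,270:430,::-1],(640,520),interpolation=cv2.INTER_CUBIC))
E
```

```text
t 33.2 pos [531.1 -26.8  51.3] rot [-180.     0.6   -4.1] F [-9.9 -0.   6.1] M [ 0.09  2.33 -0.01] open 16.1 g 55.0
48 lift 1.33 tip past mouth 43.29922204365616
t 34.1 pos [534.1 -27.   51.4] rot [-180.     0.6   -4.1] F [-9.3  0.4  3.8] M [ 0.18  2.32 -0.06] open 15.8 g 55.0
51 lift 1.49 tip past mouth 46.31174174129899
```

View pics/c9.png

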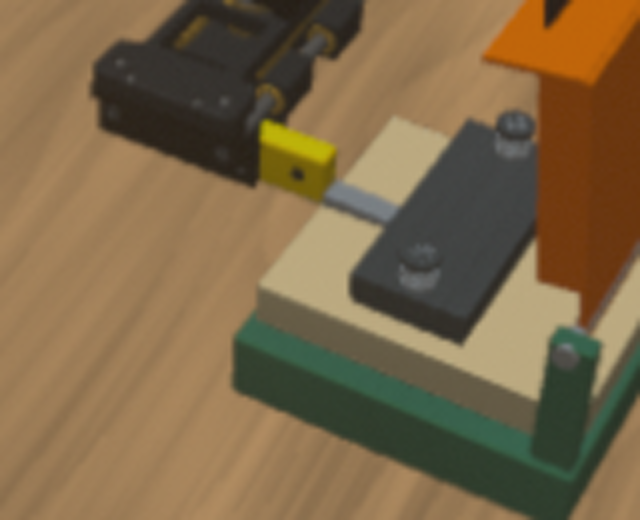

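The blade is under the bar's middle, flat and straight (crop (395,215)), with the lift at 1.49 mm. The gripper is clear and the cover stands open. Handing in.

```bash
python3 -c "
from h import *
print(r.job_done())"
```

```text
the job is handed in; nothing more can be done
None
```

The job is handed in: I levered the cover open to about 80° with the blade, which now sits straight under the middle of the bar, about 46 mm past the mouth, lifting it about 1.5 mm and still held in the gripper; the judge's verdict was not shown.

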